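# Stand a door closer on its heavy end in the drip tray

### The job

An overhead door closer lies in the parts bin; its heavy spring is packed in one end, and nothing outside shows which. Lift the closer out and feel which end is heavy, lay it down flat outside the bin to change your grip, then stand it upright in the steel drip tray, heavy end down, so that the air in its oil rises to the other end. Set it down gently and let go of it, and leave the padlock, the spray can and the torch where they are.

Things in the scene. Friction and masses are not known exactly. Their poses are not given: they have to be found in the camera images.
- closer: Overhead door closer: plain grey aluminium block 170 mm long (x), 48 wide (y), 42 high (z), both ends alike; a 4 mm raised pad 62 x 40 mm on its upper face (+z). Origin at the middle of the block. 0.68 to 0.86 kg. The spring, held tight at one end (+x or -x, differing between starts), puts the centre of mass 19 to 25 mm from mid-length towards that end. First lies z up.
- grip_a (a point): Point on the closer's long middle line, mid-height, 47 mm from mid-length towards its +x end (38 mm from the end face): the straight 48 mm wide part, where it is well gripped from above across its width.
- grip_b (a point): The same towards the -x end. Between the two, at mid-length, pinion stubs stand out of both long sides: a collar 24 mm across and 3 mm thick, then a 10 mm square shaft reaching to 38 mm from the middle line.
- bin: Black plastic parts bin, open on top, fixed: outside 230 mm (x) x 140 mm (y) x 70 mm high, walls and floor 4 mm thick. Origin at the centre of its underside, on the bench. It is to the robot's left or right, with the drip tray on the other side; the bench between them is free.
- tray: Shallow bare-steel drip tray, fixed: outside 220 mm (x) x 160 mm (y), lip 18 mm high, walls and floor 3 mm thick. Origin at the centre of its underside, on the bench; z up. A closer standing in it has its origin 88 mm above this one.
- padlock: Brass padlock with a steel shackle lying flat at the far side of the bench, 52 x 85 x 24 mm high. Origin on its underside, at the middle of the brass body. To be left alone.
- spray_can: White spray can with a red nozzle standing at the far side of the bench, 65 mm across, 190 mm high. Origin at the centre of its underside. To be left alone.
- torch: Blue hand torch standing on its head at the far side of the bench, 48 mm across, 140 mm high. Origin at the centre of its foot. To be left alone.
There are look-alikes about, which are no part of the job. There is more than one size of the closer; the job needs the middle-sized.

How it is judged (in metres and radians):
On the way, in this order (a step that is already met when the one before it is completed fails the run):
1. the closer is lifted clear out of the bin (height (world z) of closer above 0.1 m), for 0.1 s.
2. the closer lies flat outside the bin, at rest and let go (height (world z) of closer below 0.035 m and angle between the z axis of closer and the z axis of tray, either way round below 0.15 rad and horizontal distance between closer and bin above 0.08 m and contact force between the fingers and closer below 0.5 N and linear speed of closer below 0.02 m/s), for 0.2 s.
At the end, for the whole second after the job is handed in: The closer stands free and still in the drip tray on its heavy (spring) end, upright within 4.5 degrees, its end face flat on the tray floor with its middle inside the lip (90 mm along, 60 mm across from the tray's centre); padlock, can and torch within 30 mm of where they were (angle between the x axis of closer and the z axis of tray, either way round below 0.08 rad and height (world z) of spring_c0 below 0.07 m and z of closer in the frame of tray between 0.08 and 0.096 m and x of closer in the frame of tray between -0.09 and 0.09 m and y of closer in the frame of tray between -0.06 and 0.06 m and linear speed of closer below 0.02 m/s); the robot touches nothing.
It fails at once if the closer is set down hard in the tray (more than 120 N) (contact force between closer and tray above 120 N).
It fails at once if the closer is dropped into the tray: upright over it, within 12 mm of the floor, and moving faster than 0.4 m/s (z of closer in the frame of tray below 0.1 m and x of closer in the frame of tray between -0.09 and 0.09 m and y of closer in the frame of tray between -0.06 and 0.06 m and angle between the x axis of closer and the z axis of tray, either way round below 0.4 rad and linear speed of closer above 0.4 m/s).
It fails at once if the padlock is shifted by more than 30 mm (distance of padlock from where it was at the start of the episode above 0.03 m).
It fails at once if the spray can is shifted by more than 30 mm or knocked over (distance of spray_can from where it was at the start of the episode above 0.03 m or angle between spray_can's own z axis and vertical above 0.5 rad).
It fails at once if the torch is shifted by more than 30 mm or knocked over (distance of torch from where it was at the start of the episode above 0.03 m or angle between torch's own z axis and vertical above 0.5 rad).
It also fails if it takes over 67 s, if anything falls off the work surface, if the arm or the gripper's body presses on something with over 40 N, if the wrist force passes 120 N, or if a joint passes its speed limit or range.

### The arm

A 6-joint arm with a two-finger parallel gripper is mounted at the origin on the work surface. World frame = base frame: x ahead of the robot, y to its left, z up, the work surface at z = 0. Lengths are in mm, angles in rad, forces in N, time in s.
With the tool pointing down it reaches from about 300 to 775 mm from the base axis. Payload 14.6 kg.
Tool frame: the origin (TCP) lies midway between the tips of the shut fingers; the grasp point (between the pads) lies behind it (manip.grip_depth is the z of the grasp point in the tool frame, in mm); z points along the fingers, y is the line along which they close (so a half turn about z gives the same grasp; the last joint's range is limited). The gripper opens to 94 mm and grips with 3 to 60 N. Pads are 16 mm wide; open, the fingers measure 119 mm over their backs; the gripper's body (75 mm by 177 mm) begins 78 mm behind the grasp point.
Start: joints at [-1.324, 0.3, 1.521, -0, 1.321, -0.067], TCP at [169.764, -523.134, 205.446] pointing down, gripper open.
Joint ranges: [-3.03, 3.03], [-0.79, 2.21], [0.23, 2.52], [-1.04, 4.18], [0, 3.07], [-2.55, 2.55]. Speed limits (rad/s): [2.22, 2.22, 2.57, 3.14, 3.14, 3.14].

### API

Orientations are given as [roll, pitch, yaw] about the fixed x, y, z axes, in that order (R = Rz(yaw) Ry(pitch) Rx(roll)).
In Python, from cell import manip gives the robot as it stands.
- The arm moves only by the shell command python3 -m creep 'ROWS' [OPENING] [FORCE]. ROWS is a JSON list of rows, 1 to 5 of them, each of 6 numbers: dx, dy, dz in mm, then a rotation vector rx, ry, rz in rad; each row is the pose to reach, as a shift and turn from the pose commanded when the command began, along the tool's axes at that moment; what a row does not reach only later rows make up. A row lasts 1/10 s, in which the tool goes at most 50 mm and 0.15 rad, less where a joint would pass 70% of its speed; a pose out of reach is approached as far as the arm can. OPENING is the finger opening in mm, set as the command begins (- or left out keeps the last). The fingers move at their own pace and stop on an object; FORCE is the grip in N (left out, the last holds). Time passes only in rows, so rows that do not move let the fingers close. It prints the time, the measured TCP pose, the force, the opening and the grip force at its end.
- manip.read_state(): the state, without advancing time (a new reading comes with each control period).
- manip.camera(name): name is "scene" or "top" or "wrist"; returns (picture, depth): 480x640x3 uint8, red, green, blue; 480x640 float32, mm along the optical axis (not along the pixel's ray), 0 where there is no reading.
- manip.camera_info(name): a dict with "K" (3x3 intrinsics, pixels), "dist" ([k1, k2, p1, p2, k3] as OpenCV has them; the pictures are not rectified), "rvec" (rotation vector, rad) and "tvec" (3), from world to camera coordinates, as OpenCV has them; the wrist camera has in their place "mount" (4x4, takes a point from camera to tool coordinates, whose origin is the TCP and whose axes are the flange's). Camera axes: x right, y down, z forward; pixel columns grow to the right and rows downward; lengths in mm; the calibration is good to about 2 mm. A picture is of the moment at which its call begins: read the wrist's pose just before it. camera_info takes no time and is no camera call.
- manip.sign_off(): hands the job in; it is judged then, once.
The state is a dict: "clock": time; "joints": joint angles; "qd": joint speeds; "effort": joint torques, N m; "eef_pos": TCP position; "eef_rot": TCP orientation; "wrist_force": force on the tool from outside, world axes, zero at the start; "moment": the same for the moment, N m; "finger_gap": finger opening in mm; "finger_force": force on a finger pad.
Only numpy, scipy, OpenCV 4.12 (cv2) and the standard library are available. Lean on these libraries where they do the work, as an engineer would, in place of code of your own. Each camera call takes 0.05 s, during which the arm holds its last target. There are 200 camera calls.

## Working session

There is one attempt and no reset: what is moved stays moved. The work goes in short steps, Python scripts to look and compute and a shell command to move; the robot and the scene stay as the last step left them, time stands still between calls to the robot, and variables do not carry over. Pictures are saved under pics/ and viewed, at most 10 in all, crops included, and the job is handed in when it is done.

```bash
ls; mkdir -p pics
python3 - <<'E'
from cell import manip
import cv2,numpy as np
a,d=manip.camera("top"); b,e=manip.camera("scene")
np.savez('/tmp/v.npz',a=a,d=d,b=b,e=e)
cv2.imwrite('pics/top.png',a[:,:,::-1]);cv2.imwrite('pics/scene.png',b[:,:,::-1])
for n in("top","scene","wrist"):print(n,manip.camera_info(n))
print(manip.read_state(),manip.grip_depth)
E
```

```text
pics
top {'K': array([[551.27045033,   0.        , 315.14919308],
       [  0.        , 551.27045033, 234.62436454],
       [  0.        ,   0.        ,   1.        ]]), 'dist': array([-0.09645083,  0.        ,  0.        ,  0.        ,  0.        ]), 'rvec': array([ 2.20665697, -2.16413395,  0.07738906]), 'tvec': array([ -30.53209394,  472.57670435, 1185.08824986])}
scene {'K': array([[490.86738797,   0.        , 314.75371837],
       [  0.        , 490.86738797, 246.33501685],
       [  0.        ,   0.        ,   1.        ]]), 'dist': array([-0.08539434,  0.        ,  0.        ,  0.        ,  0.        ]), 'rvec': array([ 1.01459865,  2.38528085, -1.11510474]), 'tvec': array([ 347.10310811, -159.73585075, 1459.62636671])}
wrist {'K': array([[368.67653613,   0.        , 324.27704603],
       [  0.        , 368.67653613, 247.51699138],
       [  0.        ,   0.        ,   1.        ]]), 'dist': array([-0.04171624,  0.        ,  0.        ,  0.        ,  0.        ]), 'mount': array([[-2.14959205e-05, -9.67699636e-01, -2.52105957e-01,
         7.21672888e+01],
       [ 9.99999842e
[... 224 characters left out ...]
0000e+00]])}
{'clock': 0.1, 'joints': array([-1.32358072e+00,  3.00421791e-01,  1.52149541e+00,  1.65574068e-05,
        1.32066452e+00, -6.66223577e-02]), 'qd': array([ 0.00151222, -0.00078783, -0.00143413, -0.00227665,  0.00170413,
        0.00029794]), 'effort': array([-1.44399968e-03, -5.32654345e+01, -3.53286445e+01,  7.09199044e-02,
        2.35351530e-02, -6.72946840e-05]), 'eef_pos': array([ 169.72783259, -522.92866638,  204.94960871]), 'eef_rot': array([-3.14060685e+00, -8.18476920e-05,  3.13833814e-01]), 'wrist_force': array([ 0.10562439, -0.12591312, -0.01608536]), 'moment': array([ 0.00134924, -0.00502588, -0.06439909]), 'finger_force': 0.0, 'finger_gap': 94.12879383198883} -18.8
```

View pics/top.png

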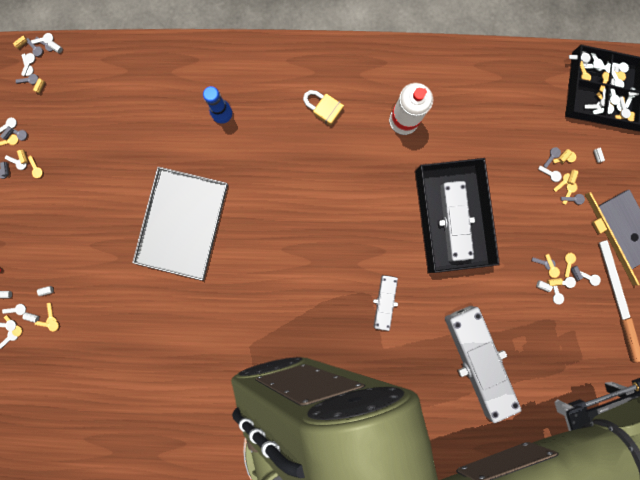

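View pics/scene.png

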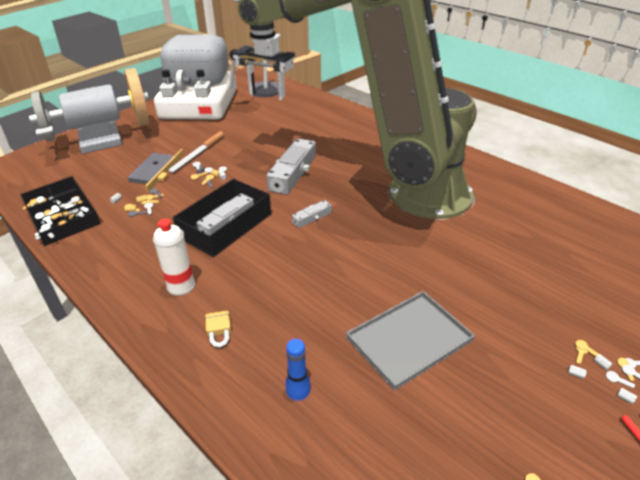

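The top view shows the tray at (180,223) and the bin at (457,215). There are three closers: one in the bin at (458,220), a small one at (386,303) and a large one at (483,363). The one in the bin is the middle-sized one and lies where the task says, so I'll measure all three and check with a crop.

```bash
cat > h.py <<'E'
import cv2,numpy as np
from scipy.spatial.transform import Rotation as R
from cell import manip
def cam(n,eef=None):
    i=manip.camera_info(n)
    if n=='wrist':
        T=np.eye(4);T[:3,:3]=R.from_euler('xyz',eef[1]).as_matrix();T[:3,3]=eef[0]
        T=T@i['mount'];return i,T[:3,:3],T[:3,3]
    r=cv2.Rodrigues(i['rvec'])[0];return i,r.T,-r.T@i['tvec']
def ray(n,px,z,eef=None):
    i,Rw,c=cam(n,eef)
    u=cv2.undistortPoints(np.array(px,float).reshape(-1,1,2),i['K'],i['dist'])[:,0]
    d=np.c_[u,np.ones(len(u))]@Rw.T
    return c+d*((z-c[2])/d[:,2])[:,None]
def rect(P):
    (c,s,a)=cv2.minAreaRect(P[:,:2].astype(np.float32))
    b=cv2.boxPoints((c,s,a));e=[b[1]-b[0],b[2]-b[1]];l=max(e,key=np.linalg.norm)
    return np.round(c,1),np.round(sorted(s),1),round(float(np.arctan2(l[1],l[0])),3)
def comps(mask,amin=200):
    n,l,s,c=cv2.connectedComponentsWithStats(mask.astype(np.uint8))
    return [((l==k),s[k]) for k in range(1,n) if s[k][4]>amin]
def pts(m): return np.argwhere(m)[:,::-1].astype(float)
E
python3 - <<'E'
from h import *
v=np.load('/tmp/v.npz');a=v['a'];d=v['d']
hsv=cv2.cvtColor(a,cv2.COLOR_RGB2HSV)
g=(hsv[...,1]<45)&(hsv[...,2]>110); g[:140]=0
for m,s in comps(g,300):
    if s[0]>545 : continue
    # opening removes stubs
    o=cv2.morphologyEx(m.astype(np.uint8),cv2.MORPH_OPEN,np.ones((11,11),np.uint8))>0
    if o.sum()<100:o=m
    print(s, 'depth',np.median(d[m]))
    for z in (0,18,46,50): print(z,rect(ray('top',pts(o),z)),end=' ')
    print()
k=(hsv[...,2]<55);k[:140]=0;k[300:]=0;k[:,:390]=0;k[:,520:]=0
for m,s in comps(k,300): print('bin',s,rect(ray('top',pts(m),70)))
cv2.imwrite('pics/crop.png',cv2.resize(a[140:430,340:540,::-1],None,fx=2,fy=2,interpolation=cv2.INTER_CUBIC))
E
```

```text
[ 133  167   94  113 6993] depth 1216.6146
0 (array([494.5, 278.4]), array([155.2, 223.1]), -0.213) 18 (array([492.9, 274. ]), array([152.9, 219.8]), -0.213) 46 (array([490.5, 267.1]), array([149.3, 214.7]), -0.213) 50 (array([490.1, 266.1]), array([148.8, 213.9]), -0.213) 
[ 439  181   36   80 1836] depth 1173.6584
0 (array([ 512.5, -340.2]), array([ 53.4, 174.6]), 0.084) 18 (array([ 510.7, -335.5]), array([ 52.6, 172. ]), 0.084) 46 (array([ 507.8, -328.2]), array([ 51.4, 167.9]), 0.084) 50 (array([ 507.4, -327.1]), array([ 51.2, 167.4]), 0.084) 
[373 276  25  55 881] depth 1179.2147
0 (array([ 323.8, -178.4]), array([ 35.4, 110.9]), -0.121) 18 (array([ 324.8, -176.1]), array([ 34.9, 109.3]), -0.121) 46 (array([ 326.3, -172.5]), array([ 34.1, 106.7]), -0.121) 50 (array([ 326.5, -171.9]), array([ 34. , 106.4]), -0.121) 
[ 450  306   71  117 3745] depth 1136.8981
0 (array([ 197.4, -403.4]), array([ 81.5, 257.2]), 0.373) 18 (array([ 200.3, -397.8]), array([ 80.2, 253.4]), 0.373) 46 (array([ 204.6, -389. ]), array([ 78.4, 247.5]), 0.373) 50 (array([ 205.3, -387.7]), array([ 78.1, 246.6]), 0.373) 
bin [ 415  158   84  115 3041] (array([ 516.9, -317. ]), array([150.5, 227.6]), 0.135)
```

View pics/crop.png

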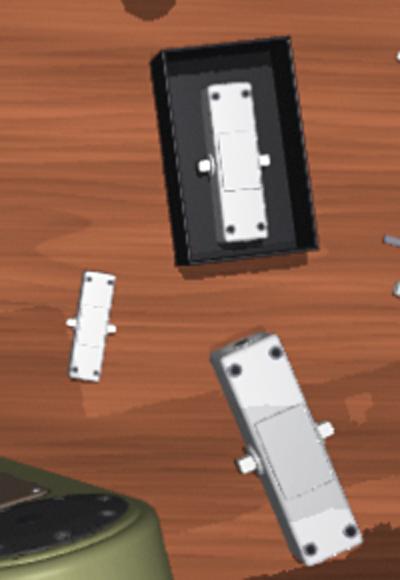

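The crop confirms it. The bin closer measures 168 x 51 mm, against about 107 mm and 247 mm for the others. Its yaw is 0.084 and its centre is near (508,-328). First I'll move above it.

```bash
cat >> h.py <<'E'
def delta(p,rpy,s=None):
    s=s or manip.read_state()
    R0=R.from_euler('xyz',s['eef_rot']);R1=R.from_euler('xyz',rpy)
    d=R0.inv().apply(np.array(p)-s['eef_pos']);w=(R0.inv()*R1).as_rotvec()
    print('d',np.round(d,1),'w',np.round(w,3),'rows',np.linalg.norm(d)/50,np.linalg.norm(w)/.15)
E
python3 -m creep '[[50,-12,0,0,0,0.05],[100,-24,0,0,0,0.1],[150,-36,0,0,0,0.15],[200,-50,0,0,0,0.2],[250,-62,0,0,0,0.23]]' 70 10
python3 - <<'E'
from h import *
s=manip.read_state();print(s['joints'].round(3));delta([475,-330,205],[np.pi,0,.084])
E
```

```text
clock: 0.6
eef_pos: [383.3, -389.5, 205.3]
eef_rot: [-3.141, 0.0, 0.082]
wrist_force: [0.3, -0.9, -0.8]
finger_gap: 70.2
finger_force: 0.0
[-0.86   0.292  1.531 -0.     1.319  0.629]
d [ 96.2 -51.8   0.3] w [-0.     0.    -0.002] rows 2.1858246563176915 0.015601323266380425
```

```bash
python3 -m creep '[[48,-26,0,0,0,0],[90,-52,0,0,0,0],[90,-52,0,0,0,0],[90,-52,0,0,0,0]]'
python3 - <<'E'
from h import *
s=manip.read_state();a,d=manip.camera('wrist')
np.savez('/tmp/w.npz',a=a,d=d)
eef=(s['eef_pos'],s['eef_rot'])
hsv=cv2.cvtColor(a,cv2.COLOR_RGB2HSV)
g=(hsv[...,1]<45)&(hsv[...,2]>120)
for m,st in comps(g,2000):
    o=cv2.morphologyEx(m.astype(np.uint8),cv2.MORPH_OPEN,np.ones((31,31),np.uint8))>0
    if o.sum()<500: continue
    print(st,[rect(ray('wrist',pts(o),z,eef)) for z in(46,50)])
cv2.imwrite('pics/w.png',a[:,:,::-1])
E
```

```text
clock: 1.0
eef_pos: [467.8, -330.8, 204.9]
eef_rot: [-3.141, 0.001, 0.086]
wrist_force: [-1.2, -0.0, -0.3]
finger_gap: 70.0
finger_force: 0.0
[  256    71   123   205 15601] [(array([ 520.5, -317.4]), array([ 94.7, 166. ]), 0.089), (array([ 520.7, -317.5]), array([ 93.6, 164.1]), 0.089)]
[ 610  247   30  118 2115] [(array([ 375.5, -659.9]), array([25.5, 58.2]), 0.325), (array([ 377.5, -655.9]), array([25.2, 57.5]), 0.325)]
[ 150  374  188   89 5904] [(array([ 276.8, -225.8]), array([ 53. , 119.1]), -1.472), (array([ 279.9, -227. ]), array([ 52.4, 117.7]), -1.472)]
[ 366  374  134   77 4971] [(array([ 299.4, -479.9]), array([ 51.7, 104.4]), -1.497), (array([ 302.2, -478.1]), array([ 51.1, 103.2]), -1.497)]
[ 294  408   83   45 2872] [(array([ 251.2, -359.1]), array([46.5, 56.7]), -1.484), (array([ 254.6, -358.7]), array([45.9, 56. ]), -1.484)]
```

View pics/w.png

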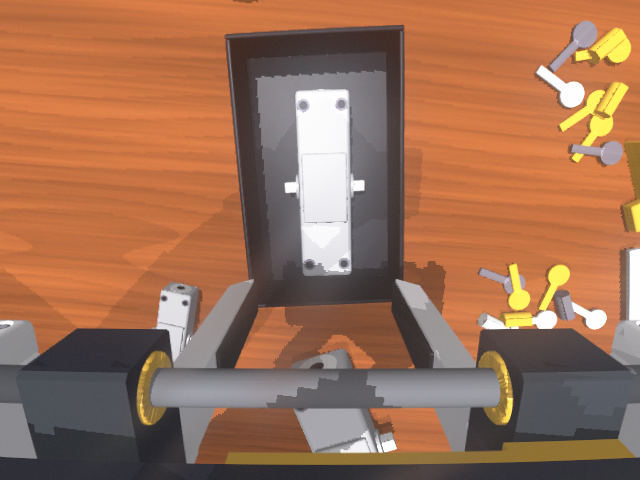

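The closer's top face has corners at (296,91), (349,90), (352,275) and (302,275), with stubs at (291,188) and (359,186). The bin rim runs from (228,37) and (403,28) down to (401,300) and (258,304).

Run:
```python
from h import *
s=manip.read_state();eef=(s['eef_pos'],s['eef_rot'])
P=ray('wrist',[(296,91),(349,90),(352,275),(302,275)],46,eef);print(P.round(1),P.mean(0),rect(P))
S=ray('wrist',[(286,188),(365,186)],25,eef);print(S.round(1),S.mean(0))
B=ray('wrist',[(228,37),(403,28),(401,300),(258,304)],70,eef);print(B.round(1),rect(B))
d=np.load('/tmp/w.npz')['d'];print('depth z chk',d[120,323])
i,Rw,c=cam('wrist',eef);u=cv2.undistortPoints(np.array([[[323.,120]]]),i['K'],i['dist'])[0,0];print(c+Rw@np.r_[u,1]*d[120,323])
v=np.load('/tmp/v.npz');t=ray('top',[(445,183),(467,182),(471,260),(450,261)],46);print('top',rect(t))
print('can',ray('top',[(405,128)],0),'torch',ray('top',[(222,115)],0),'lock',ray('top',[(325,107)],0))
```

```text
[[ 587.7 -297.6   46. ]
 [ 592.3 -342.9   46. ]
 [ 426.  -362.6   46. ]
 [ 421.9 -314.4   46. ]] [ 506.96371484 -329.35701523   46.        ] (array([ 506.8, -330. ]), array([ 48.4, 167.5]), 0.102)
[[ 501.9 -292.    25. ]
 [ 510.2 -368.    25. ]] [ 506.03139898 -330.03086913   25.        ]
[[ 619.8 -244.1   70. ]
 [ 637.5 -378.9   70. ]
 [ 413.7 -407.4   70. ]
 [ 398.7 -276.8   70. ]] (array([ 517. , -325.7]), array([136. , 225.6]), 0.126)
depth z chk 320.85358
[ 565.80630577 -322.70886311   45.66625649]
top (array([ 505.7, -328.5]), array([ 48.2, 168.4]), 0.066)
can [[ 719.2848431  -219.27890259    0.        ]] torch [[741.3292466  194.57426197   0.        ]] lock [[763.71612506 -37.95928371   0.        ]]
```

Run:
```python
from h import *
delta([473.2,-333.6,10],[np.pi,0,.105])
```

```text
d [  6.2   2.5 195.1] w [-0.     0.001 -0.021] rows 3.903398543403928 0.1376236532026843
```

```bash
python3 -m creep '[[6,2.5,45,0,0,-0.02],[6,2.5,90,0,0,-0.02],[6,2.5,130,0,0,-0.02],[6,2.5,155,0,0,-0.02],[6,2.5,155,0,0,-0.02]]'
python3 -m creep '[[0,0,20,0,0,0],[0,0,35,0,0,0],[0,0,40,0,0,0],[0,0,40,0,0,0]]'
python3 -m creep '[[0,0,0,0,0,0],[0,0,0,0,0,0],[0,0,0,0,0,0],[0,0,0,0,0,0],[0,0,0,0,0,0]]' 30 55
python3 -c "
from h import *
s=manip.read_state();print(s)"
```

```text
clock: 1.55
eef_pos: [470.8, -333.7, 47.3]
eef_rot: [-3.137, 0.004, 0.102]
wrist_force: [0.5, 0.3, -0.2]
finger_gap: 69.8
finger_force: 0.0
clock: 1.95
eef_pos: [473.2, -333.9, 10.6]
eef_rot: [-3.141, 0.0, 0.103]
wrist_force: [0.1, 0.1, -0.6]
finger_gap: 69.7
finger_force: 0.0
clock: 2.45
eef_pos: [473.6, -333.0, 11.1]
eef_rot: [-3.141, -0.0, 0.104]
wrist_force: [-2.6, 5.4, 6.8]
finger_gap: 47.8
finger_force: 54.9
{'clock': 2.45, 'joints': array([-6.76390425e-01,  5.90541943e-01,  1.59577487e+00,  8.29133237e-04,
        9.55911438e-01,  7.89753715e-01]), 'qd': array([-1.98473741e-04, -9.59855701e-05, -9.43129366e-04,  5.42481122e-04,
        1.50239763e-03, -1.63359534e-03]), 'effort': array([ -2.23741896, -59.62565303, -29.38212991,  -0.75741615,
        -1.56848196,   0.17619009]), 'eef_pos': array([ 473.60326458, -332.99756924,   11.14930541]), 'eef_rot': array([-3.14066430e+00, -2.50922999e-05,  1.04173663e-01]), 'wrist_force': array([-2.58990882,  5.41027762,  6.83471403]), 'moment': array([1.45377836, 0.31282297, 0.13588649]), 'finger_force': 54.871277888305485, 'finger_gap': 47.763124551512725}
```

Gripped at 47.8 mm, which matches the 48 mm width. Now I'll lift slowly and read the load and moment.

```bash
python3 -m creep '[[0,0,-15,0,0,0],[0,0,-40,0,0,0],[0,0,-70,0,0,0],[0,0,-100,0,0,0],[0,0,-125,0,0,0]]'
python3 -m creep '[[0,0,-15,0,0,0],[0,0,-20,0,0,0],[0,0,-20,0,0,0],[0,0,-20,0,0,0],[0,0,-20,0,0,0]]'
python3 - <<'E'
from h import *
F=[];M=[]
for k in range(3):
    a,d=manip.camera('wrist');s=manip.read_state()
    Rt=R.from_euler('xyz',s['eef_rot']).inv()
    print(s['wrist_force'].round(2),'tool moment',Rt.apply(s['moment']).round(3),s['finger_gap'],s['finger_force'])
cv2.imwrite('pics/w2.png',a[:,:,::-1])
E
```

```text
clock: 2.95
eef_pos: [473.3, -333.6, 137.7]
eef_rot: [3.141, -0.0, 0.104]
wrist_force: [-0.6, -0.6, -7.9]
finger_gap: 47.6
finger_force: 54.8
clock: 3.45
eef_pos: [473.1, -333.3, 154.3]
eef_rot: [-3.14, 0.001, 0.104]
wrist_force: [0.5, 0.2, -7.3]
finger_gap: 47.7
finger_force: 54.8
[ 1.02 -0.14 -8.3 ] tool moment [ 0.052 -0.11  -0.019] 47.649715181989414 54.83267925912514
[ 0.21 -0.05 -7.19] tool moment [-0.016 -0.067  0.002] 47.82958350972855 54.83278086874634
[ 0.18  0.37 -7.53] tool moment [-0.016 -0.116 -0.037] 47.54625036052802 54.832752600777894
```

View pics/w2.png

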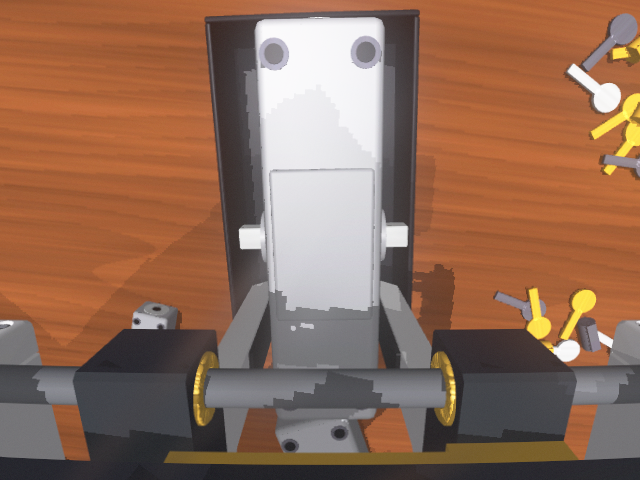

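The load is 7.5 N and the moment puts the centre of mass about 13 mm ahead of the grip. I hold 34 mm to the robot side of mid-length, so the near (tool -x) end is the heavy one; the other case would give 0.42 N·m. In the picture the closer sits level. Next I'll carry it to the free bench, heavy end towards the robot.

```bash
python3 -m creep '[[-4,-30,0,0,0,0],[-10,-76,0,0,0,0],[-16,-122,0,0,0,0],[-22,-168,0,0,0,0],[-28,-210,0,0,0,0]]'
python3 -m creep '[[-6,-45,0,0,0,0],[-12,-90,0,0,0,0],[-18,-130,0,0,0,0],[-22,-160,0,0,0,0],[-22,-168,0,0,0,0]]'
python3 -m creep '[[0,0,35,0,0,0],[0,0,75,0,0,0],[0,0,105,0,0,0],[0,0,125,0,0,0],[0,0,132,0,0,0]]'
python3 -c "
from h import *
s=manip.read_state();print(s['joints']);print(s['eef_pos'],s['eef_rot'],s['wrist_force'])"
```

```text
clock: 4.1
eef_pos: [423.0, -125.9, 155.3]
eef_rot: [-3.141, -0.0, 0.104]
wrist_force: [0.4, 0.5, -7.0]
finger_gap: 47.8
finger_force: 54.8
clock: 4.6
eef_pos: [383.7, 39.4, 155.6]
eef_rot: [-3.141, -0.0, 0.106]
wrist_force: [0.1, -0.1, -7.8]
finger_gap: 47.7
finger_force: 54.8
clock: 5.1
eef_pos: [383.8, 36.8, 21.9]
eef_rot: [-3.141, 0.003, 0.103]
wrist_force: [-0.1, -0.4, -7.9]
finger_gap: 47.8
finger_force: 54.8
[ 6.40112425e-04  2.22531201e-01  2.12360678e+00 -6.90071942e-05
  7.98291535e-01  1.46805483e+00]
[383.79736069  36.83230607  21.86394721] [-3.14135073e+00  2.82695490e-03  1.03430186e-01] [-0.14189195 -0.39407126 -7.87272471]
```

```bash
python3 -m creep '[[0,0,0,0,0,0.05],[0,0,3,0,0,0.1],[0,0,5,0,0,0.103],[0,0,7,0,0,0.103],[0,0,7,0,0,0.103]]'
python3 -c "
from h import *
s=manip.read_state();print(s['joints'],s['wrist_force'])"
```

```text
clock: 5.6
eef_pos: [384.7, 37.1, 16.6]
eef_rot: [-3.142, -0.0, 0.002]
wrist_force: [0.6, -0.4, -7.3]
finger_gap: 47.6
finger_force: 54.8
[1.24608142e-03 2.34720668e-01 2.12567968e+00 1.32660384e-05
 7.80937774e-01 1.57021210e+00] [ 0.64291151 -0.4026389  -7.31890583]
```

```bash
python3 -m creep '[[0,0,3,0,0,0],[0,0,6,0,0,0],[0,0,8,0,0,0],[0,0,9,0,0,0],[0,0,9,0,0,0]]'
```

```text
clock: 6.1
eef_pos: [384.5, 37.2, 7.4]
eef_rot: [-3.142, 0.0, 0.001]
wrist_force: [0.1, -0.2, -7.5]
finger_gap: 47.7
finger_force: 54.8
```

```bash
python3 -m creep '[[0,0,0.7,0,0,0],[0,0,1.4,0,0,0],[0,0,1.4,0,0,0]]'
python3 -m creep '[[0,0,0,0,0,0],[0,0,0,0,0,0],[0,0,0,0,0,0],[0,0,0,0,0,0],[0,0,0,0,0,0]]' 72
python3 -m creep '[[0,0,-25,0,0,0],[0,0,-70,0,0,0],[0,0,-115,0,0,0],[0,0,-160,0,0,0],[0,0,-200,0,0,0]]'
python3 - <<'E'
from h import *
a,d=manip.camera('wrist');a,d=manip.camera('wrist');s=manip.read_state();a,d=manip.camera('wrist')
print(s['joints'],s['eef_pos'])
cv2.imwrite('pics/w3.png',a[:,:,::-1])
E
```

```text
clock: 6.4
eef_pos: [384.7, 37.2, 7.1]
eef_rot: [-3.142, -0.0, 0.001]
wrist_force: [-10.8, -1.7, 20.5]
finger_gap: 47.3
finger_force: 54.8
clock: 6.9
eef_pos: [384.7, 37.2, 6.1]
eef_rot: [-3.142, -0.0, 0.001]
wrist_force: [-0.7, -0.9, -0.3]
finger_gap: 71.9
finger_force: 0.0
clock: 7.4
eef_pos: [384.4, 37.2, 208.4]
eef_rot: [3.142, -0.001, 0.001]
wrist_force: [0.4, 0.5, -0.3]
finger_gap: 72.0
finger_force: 0.0
[ 1.52520021e-03 -8.17617701e-02  1.93195682e+00 -8.96112186e-06
  1.28312722e+00  1.57146172e+00] [386.40452752  37.18706175 210.63266431]
```

View pics/w3.png

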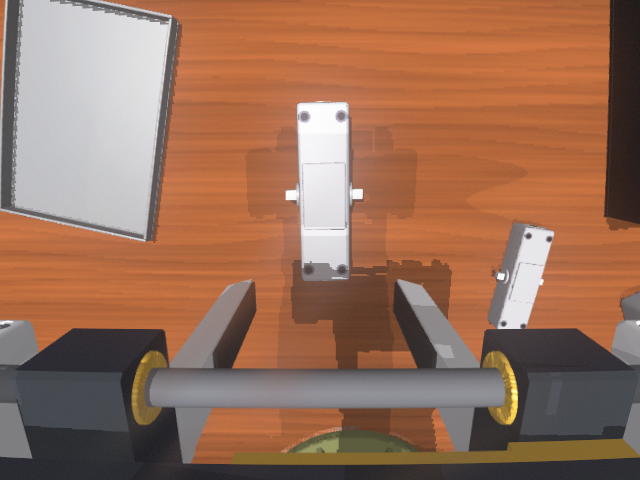

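The closer lies flat at corners (297,102), (349,102), (351,279) and (303,279), clear of the tray on the left. I'll measure it and fit a small arm model to check the tilt is reachable.

```bash
python3 -m creep '[[20,0,0,0,-0.15,0],[40,0,0,0,-0.3,0],[60,0,0,0,-0.45,0],[80,0,0,0,-0.6,0],[80,0,0,0,-0.6,0]]'
python3 - <<'E'
from h import *
eef=([386.4,37.19,210.6],[np.pi,0,.001])
P=ray('wrist',[(297,102),(349,102),(351,279),(303,279)],42,eef);print(P.round(1),P.mean(0),rect(P))
S=ray('wrist',[(286,195),(364,194)],21,eef);print(S.round(1),S.mean(0))
s=manip.read_state();print(s['joints'],s['eef_pos'],s['eef_rot'])
from scipy.optimize import least_squares
J=s['joints'];pl=lambda p:np.hypot(p[0],p[1])
D=[(.3004,1.5215,1.3207,169.73,-522.93,204.95),(.5905,1.5958,.9559,473.6,-333,11.15),(.2347,2.1257,.7809,384.7,37.1,16.6),(-.0818,1.932,1.2831,386.4,37.19,210.6),(.2225,2.1236,.7983,383.8,36.83,21.86),
(J[1],J[2],J[4],*s['eef_pos'])]
def fk(q,a,b,c):
    r0,H,L1,L2,e,L=q
    f=a+b;t=f+c
    return np.array([r0+L1*np.sin(a)+L2*np.sin(f)-e*np.cos(f)+L*np.sin(t), H+L1*np.cos(a)+L2*np.cos(f)+e*np.sin(f)+L*np.cos(t)])
def res(q): return np.concatenate([fk(q,*d[:3])-[np.sqrt(d[3]**2+d[4]**2-37**2),d[5]] for d in D])
o=least_squares(res,[0,400,400,400,0,300]);print(o.x.round(1),o.fun.round(1));np.save('/tmp/q.npy',o.x)
# solve ik
def ik(r,z,t):
    k=least_squares(lambda j:fk(o.x,j[0],j[1],t-j[0]-j[1])-[r,z],[.3,1.6]);a,b=k.x;return a,b,t-a-b,k.cost
for name,r,z,t in [('pick45',460,10,np.pi+.78),('pick35',460,10,np.pi+.61)]+[(f'place{r}{t}',r,140,np.pi-t) for r in(560,600,620) for t in(.6,.78,.96,1.57)]:
    print(name,np.round(ik(r,z,t),2))
E
```

```text
clock: 8.05
eef_pos: [465.4, 37.0, 197.9]
eef_rot: [-3.142, 0.62, 0.0]
wrist_force: [-1.2, 0.0, -1.3]
finger_gap: 72.0
finger_force: 0.0
[[501.9  60.9  42. ]
 [501.9  14.7  42. ]
 [335.8   9.8  42. ]
 [335.7  57.7  42. ]] [418.81434738  35.76277951  42.        ] (array([418.8,  35.4]), array([ 47.9, 167.1]), 0.019)
[[416.8  74.7  21. ]
 [417.9  -3.1  21. ]] [417.35381     35.84569967  21.        ]
[7.22479649e-04 5.12121607e-01 1.36218691e+00 2.37515361e-04
 1.88730580e+00 1.57117621e+00] [465.41199027  36.99734735 197.9409004 ] [-3.14158537e+00  6.20021702e-01  3.46552311e-04]
[ -0.  221.3 424.3 447.5 -41.  270.7] [ 0. -0. -0. -0.  0. -0. -0.  0. -0.  0. -0. -0.]
pick45 [0.84 1.37 1.71 0.  ]
pick35 [0.73 1.49 1.53 0.  ]
place5600.6 [0.13 2.02 0.39 0.  ]
place5600.78 [0.11 2.14 0.12 0.  ]
place5600.96 [ 0.12  2.24 -0.18  0.  ]
place5601.57 [ 0.54  2.35 -1.32  0.  ]
place6000.6 [0.21 1.92 0.41 0.  ]
place6000.78 [0.19 2.04 0.13 0.  ]
place6000.96 [ 0.2   2.14 -0.16  0.  ]
place6001.57 [ 0.57  2.25 -1.25  0.  ]
place6200.6 [0.25 1.87 0.42 0.  ]
place6200.78 [0.23 1.99 0.15 0.  ]
place6200.96 [ 0.24  2.09 -0.15  0.  ]
place6201.57 [ 0.59  2.21 -1.22  0.  ]
```

The model fits with no residual. The plan is to pick the light (outer) end with the tool tilted 0.90 rad inward, then swing it 90° to 0.67 rad outward, which leaves j5 at about 0.3 at the tray.

Run:
```python
from h import *
R1=R.from_euler('y',.9)*R.from_euler('x',np.pi); print(R1.as_matrix()[:,2])
delta([506,37,57],R1.as_euler('xyz'))
```

```text
[-7.83326910e-01 -1.22464680e-16 -6.21609968e-01]
d [114.9   0.   91.1] w [ 0.   -0.28  0.  ] rows 2.9333751173175364 1.8665233666507164
```

```bash
python3 -m creep '[[36,0,28,0,-0.1,0],[70,0,56,0,-0.2,0],[100,0,80,0,-0.28,0],[115,0,91,0,-0.28,0],[115,0,91,0,-0.28,0]]'
python3 - <<'E'
from h import *
R1=R.from_euler('y',.9)*R.from_euler('x',np.pi)
delta([451.3,37,13.3],R1.as_euler('xyz'))
E
```

```text
clock: 8.55
eef_pos: [506.5, 37.2, 62.1]
eef_rot: [-3.142, 0.886, 0.001]
wrist_force: [-0.8, 0.4, -0.3]
finger_gap: 72.0
finger_force: 0.0
d [ 2.9  0.2 73.7] w [ 0.001 -0.014  0.   ] rows 1.4747612548336517 0.09335344390317193
```

```bash
python3 -m creep '[[2,0,30,0,-0.014,0],[3,0,55,0,-0.014,0],[3,0,70,0,-0.014,0],[3,0,73,0,-0.014,0],[3,0,73,0,-0.014,0]]'
python3 -m creep '[[0,0,0,0,0,0],[0,0,0,0,0,0],[0,0,0,0,0,0],[0,0,0,0,0,0],[0,0,0,0,0,0]]' 30 60
python3 -m creep '[[-7,0,-6,0,0,0],[-16,0,-13,0,0,0],[-31,0,-25,0,0,0],[-47,0,-37,0,0,0],[-62,0,-50,0,0,0]]'
python3 -c "
from h import *
s=manip.read_state();print(s['joints'],s['moment'])"
```

```text
clock: 9.05
eef_pos: [454.1, 37.2, 18.6]
eef_rot: [3.142, 0.892, 0.001]
wrist_force: [-0.1, 0.3, -0.0]
finger_gap: 72.3
finger_force: 0.0
clock: 9.55
eef_pos: [454.1, 37.3, 17.4]
eef_rot: [-3.141, 0.893, 0.001]
wrist_force: [3.8, 2.0, 3.0]
finger_gap: 47.7
finger_force: 59.9
clock: 10.05
eef_pos: [453.9, 37.2, 98.8]
eef_rot: [3.142, 0.893, 0.001]
wrist_force: [-0.1, -0.3, -6.3]
finger_gap: 47.9
finger_force: 59.9
[1.16118649e-03 7.71940770e-01 1.31549101e+00 2.66521447e-04
 1.94707374e+00 1.57114147e+00] [ 0.03251683 -1.97730567 -0.02204638]
```

```bash
python3 -m creep '[[-18,0,-14,0,0.1,0],[-36,0,-28,0,0.25,0],[-54,0,-42,0,0.4,0],[-72,0,-56,0,0.55,0],[-90,0,-70,0,0.7,0]]'
python3 - <<'E'
from h import *
b,e=manip.camera('scene');s=manip.read_state()
print(s['wrist_force'],s['moment'],s['joints'])
cv2.imwrite('pics/s2.png',cv2.resize(b[0:340,150:500,::-1],None,fx=1.7,fy=1.7))
R1=R.from_euler('z',.22)*R.from_euler('x',np.pi)
delta([440,120,220],R1.as_euler('xyz'))
E
```

```text
clock: 10.55
eef_pos: [451.6, 37.2, 213.4]
eef_rot: [3.142, 0.187, 0.001]
wrist_force: [1.2, 0.4, -7.2]
finger_gap: 47.5
finger_force: 59.9
[ 7.05470602  0.45985145 -0.15991947] [ 0.16089319 -1.95685644 -0.06685006] [1.64719849e-03 1.79191728e-01 1.64892113e+00 9.08288814e-05
 1.48357720e+00 1.57129165e+00]
d [-12.1 -82.6   0.5] w [-0.019  0.169 -0.218] rows 1.670506249591351 1.8465443432552173
```

View pics/s2.png

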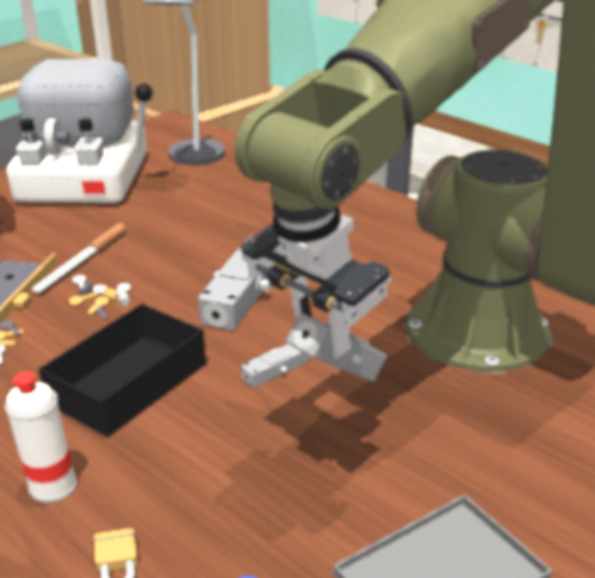

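The closer is held and is swinging heavy end down, with its lower end pointing toward the robot. I'll go on towards a hover over the tray.

```bash
python3 -m creep '[[-3,-20,0,0,0.05,-0.06],[-6,-40,0,0,0.1,-0.12],[-9,-62,0,0,0.14,-0.18],[-12,-82,0,0,0.17,-0.218],[-12,-82,0,0,0.17,-0.218]]'
python3 - <<'E'
from h import *
s=manip.read_state();print(s['wrist_force'])
R1=R.from_euler('z',.433)*R.from_euler('y',-.67)*R.from_euler('x',np.pi)
delta([503,273.5,215],R1.as_euler('xyz'))
E
```

```text
clock: 11.1
eef_pos: [438.7, 120.6, 214.0]
eef_rot: [-3.118, 0.021, 0.221]
wrist_force: [-0.4, -0.5, -7.7]
finger_gap: 47.8
finger_force: 60.0
[-0.38687767 -0.51384094 -7.6657675 ]
d [  96.2 -135.1    0.2] w [ 0.046  0.686 -0.213] rows 3.31701898641853 4.798795142199287
```

```bash
python3 -m creep '[[19,-27,0,0.01,0.13,-0.04],[38,-54,0,0.02,0.26,-0.08],[57,-81,0,0.028,0.39,-0.12],[76,-108,0,0.036,0.52,-0.16],[90,-125,0,0.042,0.63,-0.195]]'
python3 - <<'E'
from h import *
s=manip.read_state();print(s['joints'])
R1=R.from_euler('z',.433)*R.from_euler('y',-.67)*R.from_euler('x',np.pi)
delta([503,273.5,205],R1.as_euler('xyz'))
E
```

```text
clock: 11.6
eef_pos: [500.5, 261.5, 214.3]
eef_rot: [-3.134, -0.616, 0.41]
wrist_force: [0.3, -0.8, -7.7]
finger_gap: 47.9
finger_force: 60.0
[0.41385216 0.02315843 1.94316804 0.01072352 0.55915313 1.56492619]
d [ 0.4 -9.9 11.7] w [ 0.006  0.054 -0.019] rows 0.3073753013757484 0.381769532853539
```

```bash
python3 -m creep '[[0,-5,5,0.003,0.03,-0.01],[0,-9,10,0.006,0.05,-0.019],[0,-9,10,0.006,0.05,-0.019],[0,-9,10,0.006,0.05,-0.019]]'
python3 - <<'E'
from h import *
a,d=manip.camera('top');b,e=manip.camera('scene');s=manip.read_state()
print(s['joints'].round(3),s['eef_pos'],s['eef_rot'])
np.savez('/tmp/h.npz',a=a,b=b,e=e,d=d)
x=cv2.resize(b[180:400,300:500,::-1],None,fx=2.6,fy=2.6,interpolation=cv2.INTER_CUBIC)
cv2.imwrite('pics/s3.png',x)
E
```

```text
clock: 12.0
eef_pos: [502.5, 270.6, 205.8]
eef_rot: [-3.141, -0.661, 0.431]
wrist_force: [-0.5, -0.0, -7.6]
finger_gap: 47.6
finger_force: 60.0
[0.429 0.035 1.971 0.003 0.473 1.567] [502.87732733 270.76071006 206.32067892] [-3.14125835 -0.66314001  0.43056928]
```

View pics/s3.png

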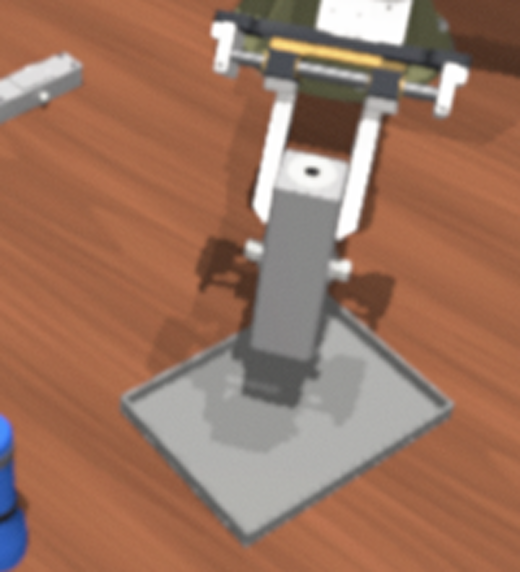

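The closer hangs near vertical over the tray: top face at crop (312,172), bottom edge at about (285,350), tray below. I'll check its uprightness by plane-fitting the front face depth.

```bash
cat >> h.py <<'E'
def cloud(n,d,m):
    i,Rw,c=cam(n);p=pts(m);z=d[m]
    u=cv2.undistortPoints(p.reshape(-1,1,2),i['K'],i['dist'])[:,0]
    return c+(np.c_[u,np.ones(len(u))]*z[:,None])@Rw.T
def pca(P):
    c=P.mean(0);w,v=np.linalg.eigh(np.cov((P-c).T));return c,w**.5,v
E
python3 - <<'E'
from h import *
v=np.load('/tmp/h.npz');e=v['e'];m=np.zeros(e.shape,bool)
poly=np.array([(278,202),(336,205),(308,342),(258,332)])/2.6+[300,180]
k=np.zeros(e.shape,np.uint8);cv2.fillConvexPoly(k,np.round(poly).astype(np.int32),1)
m=(k>0)&(e>0)
P=cloud('scene',e,m)
for _ in range(3):
    c,w,V=pca(P);r=np.abs((P-c)@V[:,0]);P=P[r<max(1.5,2*np.median(r))]
print(len(P),c.round(1),w.round(2),V.round(3))
n=V[:,0];n*=np.sign(n[0]);print('normal',n,'tilt deg from horiz',np.degrees(np.arcsin(n[2])),'az',np.arctan2(n[1],n[0]))
# edges: ray planes
i,Rw,cc=cam('scene')
for (p,q) in [((272,192),(250,345)),((342,193),(312,360))]:
    u=cv2.undistortPoints((np.array([p,q],float)/2.6+[300,180]).reshape(-1,1,2),i['K'],i['dist'])[:,0]
    D=np.c_[u,np.ones(2)]@Rw.T; t=[(n@(c-cc))/(n@x) for x in D]; A,B=cc+D[0]*t[0],cc+D[1]*t[1];L=A-B;print(A,B,L/np.linalg.norm(L),np.linalg.norm(L))
E
```

```text
899 [519.  279.8 178.5] [ 0.77 11.5  40.1 ] [[ 0.911 -0.413 -0.   ]
 [ 0.412  0.91   0.031]
 [-0.013 -0.028  1.   ]]
normal [ 0.91090207  0.41242844 -0.01265688] tilt deg from horiz -0.7252049921002337 az 0.4251544384412727
[529.58530322 258.49698733 247.96350218] [527.86980153 257.45239794  90.46237207] [0.01089111 0.00663173 0.9999187 ] 157.51393620406637
[510.54866927 300.92432926 260.42573971] [508.04773412 301.24311172  90.82370618] [ 0.01474427 -0.00187938  0.99988953] 169.62077135245622
```

Upright within 0.7°, axis near (500,271). The bottom is at about z=86, so I have roughly 83 mm to descend, plus a 0.013 rad trim.

```bash
python3 -m creep '[[-8,0,10,0,0.013,0],[-19,0,24,0,0.013,0],[-30,0,38,0,0.013,0],[-39,0,50,0,0.013,0],[-43,0,55,0,0.013,0]]'
python3 -m creep '[[-1,0,1.5,0,0,0],[-2.5,0,3.2,0,0,0],[-3.7,0,4.7,0,0,0],[-3.7,0,4.7,0,0,0],[-3.7,0,4.7,0,0,0]]'
```

```text
clock: 12.6
eef_pos: [502.6, 270.8, 135.0]
eef_rot: [-3.141, -0.675, 0.431]
wrist_force: [-0.1, 0.4, -7.8]
finger_gap: 47.3
finger_force: 60.0
clock: 13.1
eef_pos: [503.0, 271.4, 130.7]
eef_rot: [-3.141, -0.678, 0.431]
wrist_force: [0.2, 0.6, -6.8]
finger_gap: 47.7
finger_force: 60.0
```

```bash
python3 -m creep '[[-0.6,0,0.8,0,0,0],[-1.2,0,1.6,0,0,0],[-1.8,0,2.4,0,0,0],[-2.5,0,3.2,0,0,0],[-2.5,0,3.2,0,0,0]]'
python3 -m creep '[[-0.3,0,0.4,0,0,0],[-0.6,0,0.8,0,0,0],[-0.9,0,1.2,0,0,0],[-0.9,0,1.2,0,0,0]]'
```

```text
clock: 13.6
eef_pos: [502.9, 271.4, 126.0]
eef_rot: [-3.141, -0.677, 0.431]
wrist_force: [0.3, 0.3, -8.2]
finger_gap: 47.3
finger_force: 60.0
clock: 14.0
eef_pos: [503.0, 271.4, 124.7]
eef_rot: [-3.141, -0.677, 0.431]
wrist_force: [0.4, 0.1, -7.4]
finger_gap: 47.4
finger_force: 60.0
```

```bash
python3 -m creep '[[-0.3,0,0.4,0,0,0],[-0.6,0,0.8,0,0,0],[-0.6,0,0.8,0,0,0]]'
python3 -m creep '[[-0.2,0,0.2,0,0,0],[-0.3,0,0.4,0,0,0],[-0.3,0,0.4,0,0,0]]'
```

```text
clock: 14.3
eef_pos: [503.0, 271.4, 123.7]
eef_rot: [-3.141, -0.677, 0.431]
wrist_force: [-0.0, 0.3, -7.3]
finger_gap: 47.5
finger_force: 60.0
clock: 14.6
eef_pos: [503.1, 271.4, 123.2]
eef_rot: [-3.141, -0.677, 0.431]
wrist_force: [0.2, 0.1, -8.2]
finger_gap: 48.1
finger_force: 60.0
```

```bash
python3 -m creep '[[-0.3,0,0.4,0,0,0],[-0.3,0,0.4,0,0,0]]'
python3 -m creep '[[-0.3,0,0.4,0,0,0],[-0.3,0,0.4,0,0,0]]'
python3 -m creep '[[-0.3,0,0.4,0,0,0],[-0.3,0,0.4,0,0,0]]'
```

```text
clock: 14.8
eef_pos: [503.1, 271.4, 122.7]
eef_rot: [-3.141, -0.677, 0.431]
wrist_force: [-0.6, -0.3, -8.0]
finger_gap: 47.5
finger_force: 60.0
clock: 15.0
eef_pos: [503.1, 271.4, 122.2]
eef_rot: [-3.141, -0.677, 0.431]
wrist_force: [-0.4, 0.2, -6.4]
finger_gap: 47.6
finger_force: 60.0
clock: 15.2
eef_pos: [503.3, 271.5, 122.2]
eef_rot: [-3.141, -0.678, 0.431]
wrist_force: [-2.3, -1.6, -2.5]
finger_gap: 47.7
finger_force: 60.0
```

Contact. I'll ease the grip so the closer settles flat, then let go.

```bash
python3 -m creep '[[-0.1,0,0.2,0,0,0],[-0.1,0,0.2,0,0,0],[-0.1,0,0.2,0,0,0]]' - 8
python3 -m creep '[[0,0,0,0,0,0],[0,0,0,0,0,0],[0,0,0,0,0,0],[0,0,0,0,0,0],[0,0,0,0,0,0]]' 70
python3 - <<'E'
from h import *
b,e=manip.camera('scene');
k=np.zeros(e.shape,np.uint8)
cv2.imwrite('pics/s4.png',cv2.resize(b[180:420,300:500,::-1],None,fx=2.4,fy=2.4,interpolation=cv2.INTER_CUBIC))
np.savez('/tmp/h2.npz',b=b,e=e)
E
```

```text
clock: 15.5
eef_pos: [503.6, 271.6, 122.2]
eef_rot: [-3.141, -0.679, 0.431]
wrist_force: [0.1, -2.5, 1.6]
finger_gap: 48.1
finger_force: 8.0
clock: 16.0
eef_pos: [503.2, 271.5, 121.5]
eef_rot: [-3.141, -0.677, 0.431]
wrist_force: [-0.2, -0.2, 1.0]
finger_gap: 69.8
finger_force: 0.0
```

View pics/s4.png

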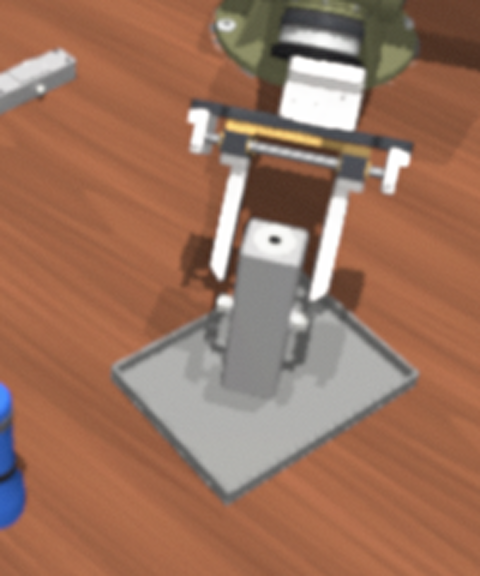

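The closer stands in the tray, base at crop (252,385), with the fingers clear on both sides. I'll back out along the tool axis, then check before handing in.

```bash
python3 -m creep '[[0,0,-10,0,0,0],[0,0,-35,0,0,0],[0,0,-70,0,0,0],[0,0,-105,0,0,0],[0,0,-130,0,0,0]]'
python3 -m creep '[[0,0,0,0,0,0],[0,0,0,0,0,0],[0,0,0,0,0,0],[0,0,0,0,0,0],[0,0,0,0,0,0]]'
python3 - <<'E'
from h import *
b,e=manip.camera('scene')
poly=np.array([(246,262),(298,270),(272,380),(232,372)])/2.4+[300,180]
k=np.zeros(e.shape,np.uint8);cv2.fillConvexPoly(k,np.round(poly).astype(np.int32),1)
P=cloud('scene',e,(k>0)&(e>0))
for _ in range(3):
    c,w,V=pca(P);r=np.abs((P-c)@V[:,0]);P=P[r<max(1.5,2*np.median(r))]
n=V[:,0]*np.sign(V[0,0]);print(c,n,np.degrees(np.arcsin(n[2])),V[:,2])
k[:]=0;cv2.circle(k,(int(272/2.4+300),int(232/2.4+180)),4,1,-1);print('top face',np.median(cloud('scene',e,k>0),0))
s=manip.read_state();print(s['wrist_force'],s['eef_pos'])
E
```

```text
clock: 16.55
eef_pos: [428.0, 236.9, 224.9]
eef_rot: [-3.141, -0.679, 0.431]
wrist_force: [0.8, 0.3, -0.5]
finger_gap: 70.0
finger_force: 0.0
clock: 17.05
eef_pos: [429.2, 237.3, 221.9]
eef_rot: [-3.141, -0.676, 0.431]
wrist_force: [-0.4, 0.5, -0.4]
finger_gap: 70.3
finger_force: 0.0
[519.22276283 281.35743709 100.67582225] [ 0.89836606  0.43910641 -0.01113527] -0.638017180271743 [0.00577106 0.01354919 0.99989155]
top face [493.80761361 262.8295053  171.72109498]
[ 0.72469615 -0.18611618  0.03817924] [429.21797852 237.34731355 222.07299314]
```

It stands free: top face at 172 mm (expected 173), tilt about 0.6°, and inside the lip.

```bash
python3 -c "
from cell import manip
print(manip.sign_off())"
```

```text
the job is handed in; nothing more can be done
None
```

The closer is standing upright and released in the drip tray, heavy (spring) end down and about 0.6° off vertical. The padlock, can and torch were not touched, and the job was handed in at about 17 s; the sign-off returned no verdict.

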